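Clamp a chrome grille corner to its walnut post

TASK

Set the open quick clamp flat on the counter with its two jaws on either side of the walnut post and the chrome corner piece that stands against it, and let go of it. Then take it again by its handle and trigger and squeeze the trigger again and again, letting it spring back each time, until the sliding jaw grips the two firmly together, and leave it so. Do not disturb the sockets, gear, strip holder or screwdriver.

Things in the scene. Friction and masses are not known exactly. Their poses are not given: they have to be found in the camera images.
- clamp: one-hand quick clamp lying flat, black plastic, bright steel bar, 0.5 kg, 40 mm high; this is its bar with the fixed jaw. Origin on the counter under the bar's axis, 74 mm from the fixed jaw's face; x along the bar towards that jaw, y the way both jaws point, z up. In mm: bar x -120 to 80, y -6 to 6, z 10 to 32; fixed jaw x 74 to 94, y -13 to 115, z 0 to 38
- clamp_bar (a point): on the clamp: point on the bar's axis 40 mm from the fixed jaw's face, about mid-gap and near the balance point, 21 mm above the underside; axes as the clamp's. Carry it here, fingers closing along y across the 12 mm bar. Between the jaws both sides of the bar are free
- clamp_handle (a point): on the sliding jaw's housing: midway between handle's back and resting trigger's front, 34 mm behind the sliding jaw's face, 60 mm to -y of the bar, 21 mm up; clamp's axes. Squeeze here, fingers closing along x: 56 mm wide at rest, 35 mm squeezed in. Handle and trigger reach 20 to 114 mm to -y of the bar, z 6 to 34. Grip with 30 to 60 N. The clamp may slide 10 mm meanwhile, no harm
- trigger (a joint): trigger angle in rad: 0 sprung out (at rest), 0.26 squeezed right in; springs back by itself when the fingers open wide
- post: dark walnut block standing loose on the counter, 110 (x) by 34 (y) by 56 mm high. Origin on the counter in its lengthwise middle plane, 55 mm in front of its front end (towards the robot): the block runs from x = 55 to 165 mm
- post_mid (a point): centre of the walnut block, 28 mm up; x along its length away from the robot, y across it, z up. Post and corner together reach from y = +17 to about -34 mm, and forward to x = -66
- corner: chrome L-shaped grille corner piece, 50 mm high, standing loose with its 75 x 10 mm leg along the post's -y face and its 28 mm leg round the post's front end, 1 to 4 mm off the wood. Origin on the counter under the middle of the long leg; x along that leg, parallel to the post's x
- socket_a: white porcelain lamp socket, 48 mm across, 42 mm high; bystander; origin under its centre
- socket_b: second white porcelain lamp socket, same size; bystander; origin under its centre
- cam_gear: brass cam gear lying flat, 70 mm across; bystander; origin under its centre
- strip_holder: amber plastic title-strip holder, 150 x 40 x 12 mm; bystander; origin under its centre
- screwdriver: screwdriver lying on the counter; bystander
- bar_place (a point): on the post: where the bar's axis belongs at mid-gap, 65 mm in front of the post's front end, 9 mm to -y of its middle, 21 mm up; post's axes. The clamp's x then points along the post's -y and its y along the post's x: handle towards the robot, sliding jaw beside the bare wood (+y), fixed jaw beside the chrome (-y)
- slide_jaw (a joint): how far the sliding jaw, with handle and trigger, has moved along the bar, m: gap between the jaws is 0.074 minus this. A full squeeze moves it on some 7 mm and it stays (friction 13 N). It stops growing once the work is gripped; one more full squeeze then makes it firm. An overload spring makes extra squeezes harmless
- jaw_face (a point): on the sliding jaw: centre of its face at the pad, 88 mm to +y of the bar, 20 mm up; clamp's axes. This jaw is 20 mm thick (to -x), 25 to 115 mm from the bar, 38 mm high; its housing on the bar runs 62 mm back from the face, y -20 to 28, 40 mm high
There are look-alikes about, which are no part of the job. There is more than one size of the corner; the job needs the smaller.

How it is judged:
On the way, in this order (a step that is already met when the one before it is completed fails the run):
1. the clamp stands flat on the counter, jaws on either side of post and corner piece, and let go (contact force between the fingers and clamp below 0.2 N and height (world z) of clamp below 0.008 m and angle between clamp's own z axis and vertical below 0.08 rad and x of post_mid in the frame of clamp between 0.012 and 0.06 m and y of post_mid in the frame of clamp between 0.08 and 0.15 m and angle between the y axis of clamp and the x axis of post, either way round below 0.25 rad), for 0.2 s.
2. the trigger is squeezed (value of joint trigger above 0.1 rad).
At the end, for the whole second after the job is handed in: the clamp presses on corner piece and on walnut post with over 4 N each; corner along the wood within 2.5 mm and 3 degrees; post, corner and clamp flat on the counter (tilt under 4 degrees, raised under 8 mm), trigger sprung back, all at rest (contact force between clamp and corner above 4 N and contact force between clamp and post above 4 N and y of corner in the frame of post above -0.0245 m and angle between the x axis of corner and the x axis of post, either way round below 0.06 rad and angle between each of post, corner, clamp's own z axis and vertical below 0.08 rad and height (world z) of each of clamp, post below 0.008 m and value of joint trigger below 0.05 rad and linear speed of each of clamp, post below 0.02 m/s); the robot touches nothing.
It fails at once if a bystander (socket, gear, strip holder or screwdriver) is shoved by more than 3 cm (distance of any of socket_a, socket_b, cam_gear, strip_holder, screwdriver from where it was at the start of the episode above 0.03 m).
It also fails if it takes over 64 s, if anything falls off the work surface, if the arm or the gripper's body presses on something with over 40 N, if the wrist force passes 120 N, or if a joint passes its speed limit or range.

ROBOT

A 6-joint arm with a two-finger parallel gripper is mounted at the origin on the work surface. World frame = base frame: x ahead of the robot, y to its left, z up, the work surface at z = 0. Lengths are in m, angles in rad, forces in N, time in s.
With the tool pointing down it reaches from about 0.4 to 0.825 m from the base axis. Payload 7 kg.
Tool frame: the origin (TCP) lies on the centre line of the jaws, within the pads' length; the fingertips stand 19 mm ahead of it and the grasp point (between the pads) is the TCP; z points along the fingers, y is the line along which they close (so a half turn about z gives the same grasp; the last joint's range is limited). The gripper opens to 85 mm and grips with 20 to 120 N. Pads are 22 mm wide; open, the fingers measure 114 mm over their backs; the gripper's body (76 mm by 85 mm) begins 54 mm behind the grasp point. The pads swing forward as they close: fully open they stand 13 mm farther back than shut.
Start: joints at [1.545, 0.359, 0.012, 0, -1.224, -0.288], TCP at [0.208, 0.642, 0.25] pointing down, gripper open.
Joint ranges: [-3.07, 3.07], [-1.43, 2.12], [-1.02, 1.25], [-3.03, 1.67], [-3.05, -0], [-3.03, 3.03]. Speed limits (rad/s): [2.39, 2.39, 3.01, 3.14, 3.14, 3.14].

INTERFACE

Orientations are given as a 3x3 rotation matrix whose columns are the frame's x, y, z axes.
In Python, from bench import telemetry, vision, order, models gives the robot as it stands.
- The arm moves only by the tool move_arm, never from a script. Its argument "targets" is a list of rows, each a list of 7 numbers: the finger opening in m, from 0 to 0.0854, then the shift along the tool's x, y, z in m, then the turn, a rotation vector about the tool's x, y, z in rad. In form: [[gripper, x, y, z, rx, ry, rz], ...]. A call has 1 to 5 rows; each row shifts and turns the commanded pose from where the row before left it, along the tool's axes as they then stand; what a row does not reach is not made up. A row lasts 1/12 s, in which the tool goes at most 41.7 mm and 7.16 degrees, less where a joint would pass 70% of its speed; a pose out of reach is approached as far as the arm can. A call is refused whole if a number of a shift passes 0.0417 or a number of a turn 0.125, either way. A call with a gripper value outside its range is refused whole. The fingers move at their own pace and stop on an object; "grip_force" is the grip in N (left out, the last holds). Time passes only in rows, so rows that do not move let the fingers close. It gives the time, the measured TCP pose, the force, the opening and the grip force at its end, in the units of the state.
- telemetry.get_obs(): the state, without advancing time (a new reading comes with each control period).
- vision.capture(name): name is "scene" or "top" or "wrist"; returns the picture (420x560x3 uint8, red, green, blue); there is no depth.
- vision.camera_params(name): a dict with "fx", "fy", "cx", "cy" (pixels), "k1" (the pictures are not rectified: a ray, as slopes to the right and down, at radius r is drawn at 1 + k1 r^2 times it, then the intrinsics apply), "view" (4x4, takes a point from world to camera coordinates); the wrist camera has in their place "tool_from_camera" (4x4, takes a point from camera to tool coordinates, whose origin is the TCP and whose axes are the flange's). Camera axes: x right, y down, z forward; pixel columns grow to the right and rows downward; lengths in m; the calibration is good to about 2 mm. A picture is of the moment at which its call begins: read the wrist's pose just before it. camera_params takes no time and is no camera call.
- order.close_job(): hands the job in; it is judged then, once.
Trained networks look in the newest picture that a camera, given by its name, has taken for a name from the list of things; names that differ only in an ending like _2 or _b are one class to them, and where a whole thing is asked for, a point or a joint stands for the part that bears it (a point fixed in the world has none). Each returns a list of dicts, best first, with "p" (0 to 1); they miss things now and then, are a little off and sometimes report something else, mostly with a low value. They report only what shows in the picture. A call takes as long as a camera call. They do not tell look-alikes from the thing itself.
- models.spot_in(camera, label): "rect" ([left, top, right, bottom] in pixels, round what is visible of it).
- models.outline_of(camera, label): "pixels" (420x560 bool, what is visible of it) and "rect" ([left, top, right, bottom] in pixels, round what is visible of it).
- models.place_of(camera, label): "uv" ([column, row] in pixels: a listed point, or the origin of a listed thing).
The state is a dict: "time": time; "joint_positions": joint angles; "dq": joint speeds; "joint_torque": joint torques, N m; "tool_pos": TCP position; "tool_rot": TCP orientation; "ft_force": force on the tool from outside, world axes, zero at the start; "torque": the same for the moment, N m; "width": finger opening in m; "gripper_force": force on a finger pad.
Only numpy, scipy, OpenCV 4.12 (cv2) and the standard library are available. Lean on these libraries where they do the work, as an engineer would, in place of code of your own. Each camera call takes 0.05 s, during which the arm holds its last target. There are 200 camera calls.

## Working session

There is one attempt and no reset: what is moved stays moved. The work goes in short steps, Python scripts to look and compute and a tool call to move; the robot and the scene stay as the last step left them, time stands still between calls to the robot, and variables do not carry over. Pictures are saved under pics/ and viewed, at most 10 in all, crops included, and the job is handed in when it is done.

Besides the shell and the picture viewer there is one more tool, called after "Call:" by a JSON object that holds its "method" and its "body". move_arm: Moves the arm, as the interface text tells. Its arguments: {"type":"object","properties":{"targets":{"type":"array"},"grip_force":{"type":"number"}},"required":["targets"]}

```bash
ls; mkdir -p pics
cat > h.py <<'E'
import numpy as np, cv2
from bench import telemetry, vision, order, models
def ray(cam,uv,obs=None):
    c=vision.camera_params(cam)
    d=np.array([(uv[0]-c['cx'])/c['fx'],(uv[1]-c['cy'])/c['fy']]); s=d.copy()
    for _ in range(20): s=d/(1+c['k1']*(s@s))
    v=np.array([*s,1.])
    if 'view' in c: T=np.linalg.inv(np.array(c['view']))
    else:
        W=np.eye(4); W[:3,:3]=obs['tool_rot']; W[:3,3]=obs['tool_pos']; T=W@np.array(c['tool_from_camera'])
    return T[:3,3],T[:3,:3]@v
def at(cam,uv,z,obs=None):
    o,d=ray(cam,uv,obs); return o+d*(z-o[2])/d[2]
def snap(cam,fn=None):
    obs=telemetry.get_obs(); im=np.asarray(vision.capture(cam))
    if fn: cv2.imwrite('pics/'+fn,im[:,:,::-1])
    return obs,im
E
python3 - <<'E'
from h import *
for cam in ['top','scene']:
    obs,_=snap(cam,cam+'0.png')
    for n,z in [('clamp',0),('clamp_bar',.021),('clamp_handle',.021),('jaw_face',.02),('post',0),('post_mid',.028),('corner',0),('bar_place',.021)]:
        for r in models.place_of(cam,n)[:3]:
            print(cam,n,round(r['p'],2),np.round(r['uv']),np.round(at(cam,r['uv'],z),3))
print(obs)
E
```

```text
pics
top clamp 0.66 [358. 212.] [ 0.545 -0.267  0.   ]
top clamp_bar 0.85 [370. 211.] [ 0.55  -0.3    0.021]
top clamp_handle 0.78 [353. 234.] [ 0.478 -0.249  0.021]
top jaw_face 0.76 [357. 183.] [ 0.636 -0.259  0.02 ]
top jaw_face 0.19 [202. 187.] [0.612 0.221 0.02 ]
top post 0.41 [353. 232.] [ 0.485 -0.251  0.   ]
top post_mid 0.88 [197. 172.] [0.656 0.235 0.028]
top corner 0.5 [246. 192.] [0.602 0.085 0.   ]
top corner 0.49 [200. 185.] [0.619 0.23  0.   ]
top bar_place 0.67 [195. 176.] [0.643 0.241 0.021]
{'time': 0.45, 'joint_positions': array([ 1.54509433e+00,  3.58688694e-01,  1.18306829e-02, -2.81218609e-05,
       -1.22410197e+00, -2.88078650e-01]), 'dq': array([ 0.00087096, -0.00109138,  0.0022242 ,  0.00164206,  0.00040237,
       -0.00036637]), 'joint_torque': array([ 7.62089130e-04, -5.82317626e+01,  2.93358207e+01,  6.93503022e+00,
       -1.53848425e-03, -9.57945616e-07]), 'tool_pos': array([0.20835774, 0.64197779, 0.25020955]), 'tool_rot': array([[ 9.51170498e-01, -3.08665972e-01, -3.06457697e-05],
       [-3.08665972e-01, -9.51170485e-01, -1.62923873e-04],
       [ 2.11397038e-05,  1.64427687e-04, -9.99999986e-01]]), 'ft_force': array([-0.16627314, -0.32593018,  0.64362487]), 'torque': array([-0.03847993,  0.02418748, -0.01832978]), 'gripper_force': 0.0, 'width': 0.08526159866828044}
```

View pics/top0.png

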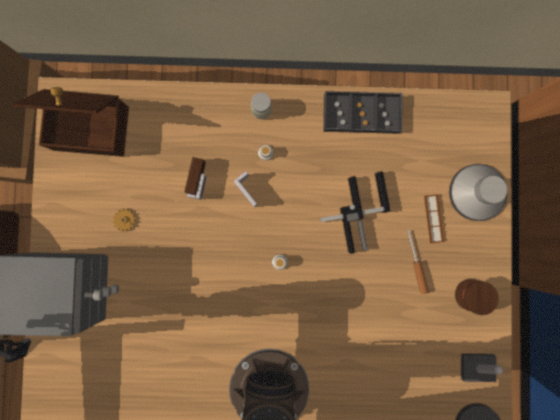

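View pics/scene0.png

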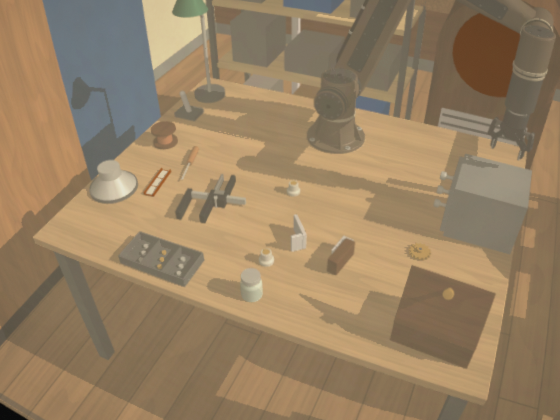

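The top picture shows the post at about (196,175) with the small corner on its right side. The look-alike, larger corner is at (246,190). The clamp's bar runs from (322,219) to (388,209), with its handle at (349,235). I'll move over the post for a closer look.

Call:
{"method": "move_arm", "body": {"targets": [[0.085, 0.034, 0.022, 0, 0, 0, 0], [0.085, 0.034, 0.022, 0, 0, 0, 0], [0.085, 0.034, 0.022, 0, 0, 0, 0], [0.085, 0.034, 0.022, 0, 0, 0, 0], [0.085, 0.034, 0.022, 0, 0, 0, 0]]}}

```text
time: 1.32
tool_pos: [0.3369, 0.4834, 0.2505]
tool_rot: [[0.951, -0.308, 0.0], [-0.308, -0.951, 0.0], [0.0, -0.0, -1.0]]
ft_force: [0.7, 0.5, 0.9]
width: 0.085
gripper_force: 0.0
```

Call:
{"method": "move_arm", "body": {"targets": [[0.085, 0.034, 0.022, 0, 0, 0, 0], [0.085, 0.034, 0.022, 0, 0, 0, 0], [0.085, 0.034, 0.022, 0, 0, 0, 0], [0.085, 0.034, 0.022, 0, 0, 0, 0], [0.085, 0.034, 0.022, 0, 0, 0, 0]]}}

```text
time: 1.73
tool_pos: [0.4648, 0.3262, 0.2507]
tool_rot: [[0.951, -0.308, 0.001], [-0.308, -0.951, 0.001], [0.0, -0.001, -1.0]]
ft_force: [0.7, 0.3, 0.1]
width: 0.0847
gripper_force: 0.0
```

Call:
{"method": "move_arm", "body": {"targets": [[0.085, 0.034, 0.022, 0, 0, 0, 0], [0.085, 0.02, 0.013, 0, 0, 0, 0], [0.085, 0, 0, 0, 0, 0, 0], [0.085, 0, 0, 0, 0, 0, 0]]}}

```text
time: 2.07
tool_pos: [0.5052, 0.2766, 0.2503]
tool_rot: [[0.95, -0.311, 0.0], [-0.311, -0.95, 0.0], [0.0, -0.0, -1.0]]
ft_force: [-0.1, 0.7, 0.6]
width: 0.0851
gripper_force: 0.0
```

Run:
```python
from h import *
obs,_=snap('wrist','w1.png'); print(obs['tool_pos'],obs['time'],np.round(vision.camera_params('wrist')['tool_from_camera'],3))
for n,z in [('post',0),('post_mid',.028),('corner',0),('bar_place',.021)]:
    for r in models.place_of('wrist',n)[:3]: print(n,round(r['p'],2),np.round(r['uv']),np.round(at('wrist',r['uv'],z,obs),3))
for n,h in [('post',.056),('corner',.05)]:
    for r in models.outline_of('wrist',n)[:2]: print(n,round(r['p'],2),r['rect'])
```

```text
[0.50517429 0.27659604 0.25030544] 2.0667 [[ 0.001 -0.954 -0.299  0.075]
 [ 1.     0.001  0.001  0.   ]
 [-0.    -0.299  0.954 -0.124]
 [ 0.     0.     0.     1.   ]]
post_mid 0.58 [269.  46.] [0.639 0.243 0.028]
corner 0.64 [297.  72.] [0.609 0.22  0.   ]
corner 0.62 [415.  45.] [0.594 0.086 0.   ]
post 0.48 [509.5, 169.6, 560.0, 210.4]
corner 0.84 [268.6, 22.9, 307.5, 106.5]
corner 0.82 [380.0, 0.9, 488.1, 75.4]
```

View pics/w1.png

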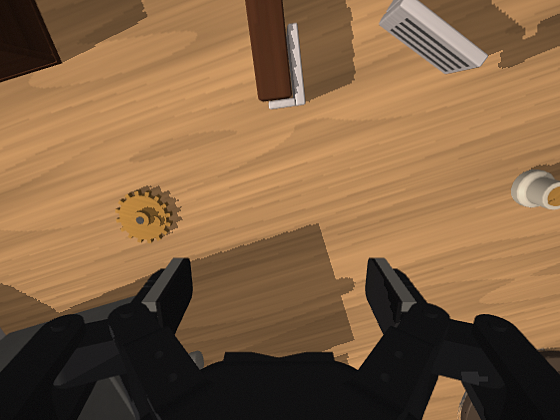

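The wrist view shows the walnut post at (268,50) with its front end near (275,100). The chrome corner is on its right at (297,65). The large corner is at (435,35), and is not the one I want. I'll move forward so the whole post is in view.

Call:
{"method": "move_arm", "body": {"targets": [[0.085, 0.035, 0, 0, 0, 0, 0], [0.085, 0.035, 0, 0, 0, 0, 0], [0.085, 0.03, 0, 0, 0, 0, 0], [0.085, 0, 0, 0, 0, 0, 0], [0.085, 0, 0, 0, 0, 0, 0]]}}

```text
time: 2.83
tool_pos: [0.6003, 0.2468, 0.2492]
tool_rot: [[0.951, -0.31, -0.001], [-0.31, -0.951, -0.001], [-0.001, 0.001, -1.0]]
ft_force: [-0.6, -0.1, 0.3]
width: 0.0849
gripper_force: 0.0
```

Run:
```python
from h import *
obs,im=snap('wrist'); print(obs['tool_pos'],obs['time'])
for n,z in [('post',0),('post_mid',.028),('corner',0),('bar_place',.021)]:
    for r in models.place_of('wrist',n)[:2]: print(n,round(r['p'],2),np.round(r['uv']),np.round(at('wrist',r['uv'],z,obs),3))
for n,h in [('post',.056),('corner',.05)]:
    for r in models.outline_of('wrist',n)[:2]:
        print(n,round(r['p'],2),r['rect'])
        c=max(cv2.findContours(r['pixels'].astype(np.uint8),0,1)[0],key=cv2.contourArea)
        P=np.array([at('wrist',p[0],h,obs)[:2] for p in c],np.float32)*1000
        print(cv2.minAreaRect(P), np.round([at('wrist',p[0],h,obs)[:2] for p in cv2.approxPolyDP(c,3,True)],3).tolist(), cv2.approxPolyDP(c,3,True)[:,0].tolist())
cv2.imwrite('pics/w2.png',cv2.resize(im[0:260,180:430,::-1],None,fx=2.3,fy=2.3,interpolation=cv2.INTER_CUBIC))
```

```text
[0.60026978 0.24675778 0.24920341] 2.8333
post_mid 0.75 [268. 141.] [0.643 0.244 0.028]
corner 0.93 [403. 136.] [0.596 0.089 0.   ]
corner 0.83 [296. 159.] [0.609 0.221 0.   ]
post 0.83 [247.3, 83.8, 292.3, 196.2]
((642.5511474609375, 242.02191162109375), (33.79007339477539, 109.38243865966797), 78.85325622558594) [[0.693, 0.217], [0.697, 0.248], [0.592, 0.268], [0.587, 0.236]] [[278, 86], [247, 92], [262, 195], [291, 191]]
corner 0.9 [271.4, 129.3, 304.8, 200.4]
((615.5308837890625, 236.43881225585938), (37.63391876220703, 77.09205627441406), 79.63701629638672) [[0.651, 0.216], [0.65, 0.221], [0.585, 0.235], [0.588, 0.26], [0.582, 0.261], [0.576, 0.226], [0.64, 0.213]] [[291, 127], [287, 129], [292, 191], [270, 195], [271, 200], [303, 196], [297, 136]]
corner 0.65 [375.6, 78.9, 471.4, 170.8]
((607.2640991210938, 74.52198791503906), (118.8026351928711, 59.27762222290039), 39.426876068115234) [[0.659, 0.103], [0.633, 0.133], [0.573, 0.084], [0.551, 0.05], [0.559, 0.045], [0.626, 0.1], [0.652, 0.074], [0.658, 0.082]] [[396, 83], [373, 119], [430, 159], [464, 169], [468, 160], [406, 115], [427, 81], [418, 77]]
```

View pics/w2.png

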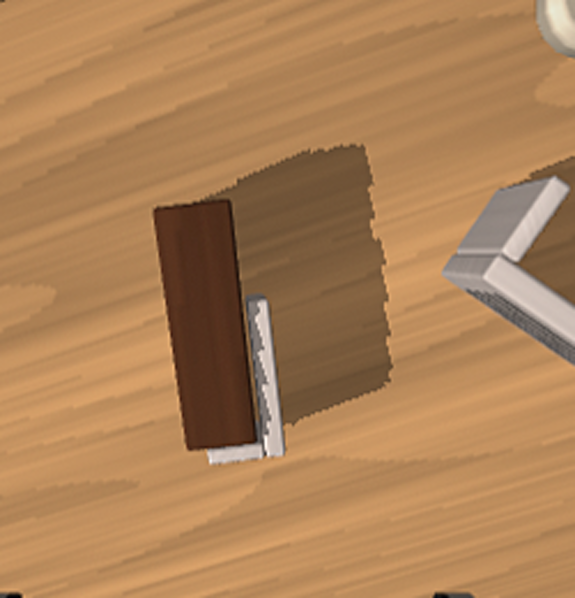

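The close view shows the post's top face from about (247,88) to (291,193) in full-image pixels. Its yaw is −10.8° and its centre is at (0.6425, 0.242). The corner stands along its right side. Next I'll go to the clamp.

Call:
{"method": "move_arm", "body": {"targets": [[0.085, 0.0072, 0.0368, 0, 0, 0, 0], [0.085, 0.0072, 0.0368, 0, 0, 0, 0], [0.085, 0.0072, 0.0368, 0, 0, 0, 0], [0.085, 0.0072, 0.0368, 0, 0, 0, 0], [0.085, 0.0072, 0.0368, 0, 0, 0, 0]]}}

```text
time: 3.6
tool_pos: [0.5762, 0.0597, 0.2508]
tool_rot: [[0.952, -0.307, 0.001], [-0.307, -0.952, 0.0], [0.001, -0.001, -1.0]]
ft_force: [1.2, -0.8, 0.4]
width: 0.085
gripper_force: 0.0
```

Call:
{"method": "move_arm", "body": {"targets": [[0.085, 0.0072, 0.0368, 0, 0, 0, 0], [0.085, 0.0072, 0.0368, 0, 0, 0, 0], [0.085, 0.0072, 0.0368, 0, 0, 0, 0], [0.085, 0.0072, 0.0368, 0, 0, 0, 0], [0.085, 0.0072, 0.0368, 0, 0, 0, 0]]}}

```text
time: 4.02
tool_pos: [0.5538, -0.1266, 0.251]
tool_rot: [[0.951, -0.308, 0.001], [-0.308, -0.951, 0.0], [0.001, -0.001, -1.0]]
ft_force: [0.3, 0.4, 0.0]
width: 0.0849
gripper_force: 0.0
```

Call:
{"method": "move_arm", "body": {"targets": [[0.085, 0.0072, 0.0368, 0, 0, 0, 0], [0.085, 0.0072, 0.0368, 0, 0, 0, 0], [0.085, 0, 0, 0, 0, 0, 0.123], [0.085, 0, 0, 0, 0, 0, 0.123], [0.085, 0, 0, 0, 0, 0, 0.123]]}}

```text
time: 4.43
tool_pos: [0.545, -0.2004, 0.2506]
tool_rot: [[0.771, -0.637, 0.0], [-0.637, -0.771, 0.0], [0.0, -0.0, -1.0]]
ft_force: [-0.2, 0.4, -0.6]
width: 0.085
gripper_force: 0.0
```

Call:
{"method": "move_arm", "body": {"targets": [[0.085, 0, 0, 0, 0, 0, 0.123], [0.085, 0, 0, 0, 0, 0, 0.123], [0.085, 0, 0, 0, 0, 0, 0.123], [0.085, 0, 0, 0, 0, 0, 0.123], [0.085, 0, 0, 0, 0, 0, 0.123]]}}

```text
time: 4.85
tool_pos: [0.5453, -0.1993, 0.2507]
tool_rot: [[0.264, -0.964, 0.001], [-0.964, -0.264, -0.0], [0.0, -0.001, -1.0]]
ft_force: [0.8, -0.2, 0.4]
width: 0.085
gripper_force: 0.0
```

Call:
{"method": "move_arm", "body": {"targets": [[0.085, 0, 0, 0, 0, 0, 0.123], [0.085, 0, 0, 0, 0, 0, 0], [0.085, 0, 0, 0, 0, 0, 0]]}}

```text
time: 5.1
tool_pos: [0.5453, -0.1994, 0.2506]
tool_rot: [[0.154, -0.988, 0.0], [-0.988, -0.154, -0.0], [0.0, -0.0, -1.0]]
ft_force: [-0.8, 0.6, -0.1]
width: 0.0852
gripper_force: 0.0
```

Run:
```python
from h import *
obs,im=snap('wrist','w3.png'); print(obs['tool_pos'],obs['tool_rot'],obs['joint_positions'],obs['time'])
for n,z in [('clamp',0),('clamp_bar',.021),('clamp_handle',.021),('jaw_face',.02)]:
    for r in models.place_of('wrist',n)[:2]: print(n,round(r['p'],2),np.round(r['uv']),np.round(at('wrist',r['uv'],z,obs),3))
```

```text
[ 0.54532368 -0.19941611  0.25060987] [[ 1.53795324e-01 -9.88102604e-01  4.91512808e-04]
 [-9.88102724e-01 -1.53795343e-01 -7.02677468e-07]
 [ 7.62866982e-05 -4.85557076e-04 -9.99999879e-01]] [-1.39351629e-02  2.04081206e-01 -2.01710425e-01 -6.69116744e-06
 -1.16451322e+00  1.68345981e-01] 5.1
clamp 0.85 [288. 120.] [ 0.543 -0.264  0.   ]
clamp_bar 0.88 [289.  88.] [ 0.548 -0.299  0.021]
clamp_handle 0.59 [342. 144.] [ 0.478 -0.249  0.021]
jaw_face 0.81 [209. 117.] [ 0.632 -0.255  0.02 ]
```

View pics/w3.png

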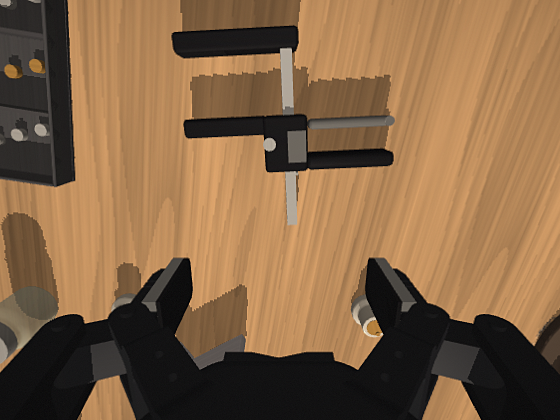

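The wrist view shows the whole clamp: the bar from (287,50) to (292,222), the fixed jaw at the top (235,40), the sliding jaw at (225,127), and the trigger and handle at (350,140). I'll get the exact bar line before grasping.

Run:
```python
from h import *
obs=telemetry.get_obs(); R=obs['tool_rot']
P=[at('wrist',p,.032,obs) for p in [(286.5,60),(289,100),(291.3,210)]]
d=P[0]-P[2]; print(np.round(P,4),np.degrees(np.arctan2(d[1],d[0])),'tool yaw',np.degrees(np.arctan2(R[1,0],R[0,0])))
f=at('wrist',(236,54),.030,obs);s=at('wrist',(225,119),.036,obs);print('jaw faces',f,s)
g=[0.548,-0.2965,.022]
print('tool shift to grasp',R.T@(np.array(g)-obs['tool_pos']))
```

```text
[[ 0.5552 -0.3247  0.032 ]
 [ 0.5462 -0.2864  0.032 ]
 [ 0.5232 -0.1638  0.032 ]] -78.76354416345234 tool yaw -81.2852529096973
jaw faces [ 0.60781669 -0.32263639  0.03      ] [ 0.61153578 -0.25648822  0.036     ]
tool shift to grasp [0.09610327 0.01211901 0.22836225]
```

Call:
{"method": "move_arm", "body": {"targets": [[0.085, 0, 0, 0, 0, 0, -0.035], [0.085, 0.03, 0.005, 0.02, 0, 0, 0], [0.085, 0.03, 0.005, 0.02, 0, 0, 0], [0.085, 0.03, 0.005, 0.02, 0, 0, 0], [0.085, 0.007, 0, 0.03, 0, 0, 0]], "grip_force": 60}}

```text
time: 5.77
tool_pos: [0.5495, -0.3015, 0.1612]
tool_rot: [[0.184, -0.983, 0.003], [-0.983, -0.184, -0.002], [0.003, -0.003, -1.0]]
ft_force: [1.2, 0.3, 0.3]
width: 0.0848
gripper_force: 0.0
```

Call:
{"method": "move_arm", "body": {"targets": [[0.085, 0, 0, 0.035, 0, 0, 0], [0.085, 0, 0, 0.035, 0, 0, 0], [0.085, 0, 0, 0.035, 0, 0, 0], [0.085, 0, 0, 0.031, 0, 0, 0], [0.085, 0, 0, 0, 0, 0, 0]]}}

```text
time: 6.18
tool_pos: [0.5443, -0.2968, 0.0179]
tool_rot: [[0.184, -0.983, -0.01], [-0.983, -0.184, 0.003], [-0.005, 0.009, -1.0]]
ft_force: [-1.2, 0.3, -0.8]
width: 0.0849
gripper_force: 0.0
```

Call:
{"method": "move_arm", "body": {"targets": [[0.0, 0, 0, 0, 0, 0, 0], [0.0, 0, 0, 0, 0, 0, 0], [0.0, 0, 0, 0, 0, 0, 0], [0.0, 0, 0, 0, 0, 0, 0], [0.0, 0, 0, 0, 0, 0, 0]]}}

```text
time: 6.6
tool_pos: [0.5496, -0.298, 0.0263]
tool_rot: [[0.184, -0.983, 0.003], [-0.983, -0.184, -0.001], [0.001, -0.003, -1.0]]
ft_force: [0.1, 0.2, 0.4]
width: 0.0251
gripper_force: 0.0
```

Call:
{"method": "move_arm", "body": {"targets": [[0.0, 0, 0, 0, 0, 0, 0], [0.0, 0, 0, -0.01, 0, 0, 0], [0.0, 0, 0, -0.02, 0, 0, 0], [0.0, 0, 0, -0.03, 0, 0, 0], [0.0, 0, 0, -0.03, 0, 0, 0]]}}

```text
time: 7.02
tool_pos: [0.5467, -0.2973, 0.1143]
tool_rot: [[0.184, -0.983, -0.004], [-0.983, -0.184, 0.001], [-0.002, 0.004, -1.0]]
ft_force: [2.0, -0.5, -4.3]
width: 0.0109
gripper_force: 59.2
```

Run:
```python
from h import *
obs,im=snap('wrist','w4.png'); print(obs['tool_pos'],obs['width'],obs['ft_force'],obs['torque'])
for n in ['clamp_bar','clamp_handle','jaw_face','clamp']:
    for r in models.place_of('wrist',n)[:1]: print(n,round(r['p'],2),np.round(r['uv']),np.round(np.array(obs['tool_rot']).T@(at('wrist',r['uv'],obs['tool_pos'][2],obs)-obs['tool_pos']),3))
```

```text
[ 0.54673393 -0.29733712  0.11434523] 0.01093084309132525 [ 2.03023006 -0.50167426 -4.33738519] [-0.20957935 -0.20404864 -0.02060776]
clamp_bar 0.62 [279. 277.] [0.001 0.001 0.   ]
jaw_face 0.87 [109. 320.] [-0.023 -0.082 -0.   ]
clamp 0.72 [281. 310.] [-0.017  0.003  0.   ]
```

View pics/w4.png

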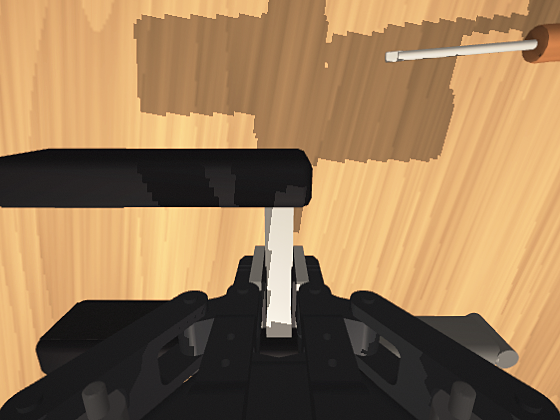

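The clamp hangs by its bar, level, with the bar in the pads at (279,275) and the fixed jaw at (150,180). I'll carry it over now.

Call:
{"method": "move_arm", "body": {"targets": [[0.0, -0.01, -0.001, -0.01, 0, 0, 0], [0.0, -0.02, -0.003, -0.01, 0, 0, 0], [0.0, -0.03, -0.004, 0, 0, 0, 0], [0.0, -0.036, -0.005, 0, 0, 0, 0], [0.0, -0.036, -0.005, 0, 0, 0, 0]]}}

```text
time: 7.68
tool_pos: [0.5404, -0.1635, 0.1332]
tool_rot: [[0.182, -0.983, -0.003], [-0.983, -0.182, 0.0], [-0.001, 0.003, -1.0]]
ft_force: [0.4, 0.7, -5.4]
width: 0.0107
gripper_force: 59.2
```

Call:
{"method": "move_arm", "body": {"targets": [[0.0, -0.036, -0.005, 0, 0, 0, 0], [0.0, -0.036, -0.005, 0, 0, 0, 0], [0.0, -0.036, -0.005, 0, 0, 0, 0], [0.0, -0.036, -0.005, 0, 0, 0, 0], [0.0, -0.036, -0.005, 0, 0, 0, 0]]}}

```text
time: 8.1
tool_pos: [0.5317, 0.0185, 0.1334]
tool_rot: [[0.184, -0.983, -0.003], [-0.983, -0.184, -0.001], [0.0, 0.003, -1.0]]
ft_force: [0.7, -0.1, -5.4]
width: 0.0109
gripper_force: 59.2
```

Call:
{"method": "move_arm", "body": {"targets": [[0.0, -0.036, -0.005, 0, 0, 0, 0], [0.0, -0.036, -0.005, 0, 0, 0, 0], [0.0, -0.036, -0.005, 0, 0, 0, 0], [0.0, -0.036, -0.005, 0, 0, 0, 0], [0.0, -0.036, -0.005, 0, 0, 0, 0]]}}

```text
time: 8.52
tool_pos: [0.5231, 0.1997, 0.1333]
tool_rot: [[0.184, -0.983, -0.002], [-0.983, -0.184, -0.002], [0.001, 0.003, -1.0]]
ft_force: [1.4, 0.3, -5.2]
width: 0.011
gripper_force: 59.2
```

Call:
{"method": "move_arm", "body": {"targets": [[0.0, -0.02, -0.003, 0, 0, 0, 0.08], [0.0, 0, 0, 0, 0, 0, 0.11], [0.0, 0, 0, 0, 0, 0, 0.11], [0.0, 0, 0, 0, 0, 0, 0.074], [0.0, 0, 0, 0, 0, 0, 0]]}}

```text
time: 8.93
tool_pos: [0.5228, 0.2183, 0.1331]
tool_rot: [[-0.191, -0.982, -0.003], [-0.982, 0.191, -0.002], [0.002, 0.002, -1.0]]
ft_force: [-0.2, -0.2, -4.6]
width: 0.0108
gripper_force: 59.2
```

Call:
{"method": "move_arm", "body": {"targets": [[0.0, 0, 0, 0, 0, 0, 0], [0.0, 0, 0, 0, 0, 0, 0], [0.0, 0, 0, 0, 0, 0, 0]]}}

```text
time: 9.18
tool_pos: [0.5238, 0.2183, 0.134]
tool_rot: [[-0.186, -0.983, -0.001], [-0.983, 0.186, -0.001], [0.001, 0.001, -1.0]]
ft_force: [-0.1, -0.6, -4.6]
width: 0.011
gripper_force: 59.2
```

Run:
```python
from h import *
obs,im=snap('wrist','w5.png'); R=obs['tool_rot'];t=obs['tool_pos']
print(t,np.degrees(np.arctan2(R[1,0],R[0,0])),R[:,2],obs['width'],obs['ft_force'],obs['time'])
print('fixed jaw face tool xyz',[np.round(R.T@(at('wrist',(u,207),t[2]+.013,obs)-t),4) for u in (60,180,290)])
yaw=np.radians(-10.8);px=np.array([np.cos(yaw),np.sin(yaw)]);py=np.array([-px[1],px[0]])
g=np.array([.6425,.242])-.12*px-.009*py
print('shift',R.T@(np.array([*g,t[2]])-t))
for n,h in [('post',.056),('corner',.05)]:
    for r in models.outline_of('wrist',n)[:1]:
        c=max(cv2.findContours(r['pixels'].astype(np.uint8),0,1)[0],key=cv2.contourArea)
        print(n,round(r['p'],2),np.round([at('wrist',p[0],h,obs)[:2] for p in cv2.approxPolyDP(c,3,True)],3).tolist(), cv2.approxPolyDP(c,3,True)[:,0].tolist())
```

```text
[0.5238288  0.2182552  0.13402396] -100.73462598550262 [-6.47258452e-04 -5.04119720e-04 -9.99999663e-01] 0.010991929715505895 [-0.12098301 -0.62153959 -4.64135263] 9.1833
fixed jaw face tool xyz [array([ 0.0403, -0.0835, -0.013 ]), array([ 0.0403, -0.0369, -0.013 ]), array([ 0.0404,  0.0057, -0.013 ])]
shift [-3.65699367e-02  7.83841145e-03 -1.82731552e-05]
post 0.71 [[0.69, 0.216], [0.696, 0.249], [0.622, 0.263], [0.601, 0.26], [0.59, 0.264], [0.584, 0.258], [0.581, 0.23], [0.643, 0.219], [0.642, 0.21], [0.634, 0.204], [0.653, 0.201]] [[57, 257], [67, 296], [163, 297], [188, 289], [204, 291], [209, 283], [204, 250], [118, 250], [115, 239], [123, 230], [97, 230]]
corner 0.96 [[0.547, 0.075], [0.547, 0.072], [0.589, 0.064], [0.623, 0.093], [0.661, 0.076], [0.668, 0.081], [0.637, 0.119], [0.606, 0.125]] [[195, 5], [193, 0], [121, 0], [86, 62], [19, 46], [11, 57], [81, 110], [128, 110]]
```

View pics/w5.png

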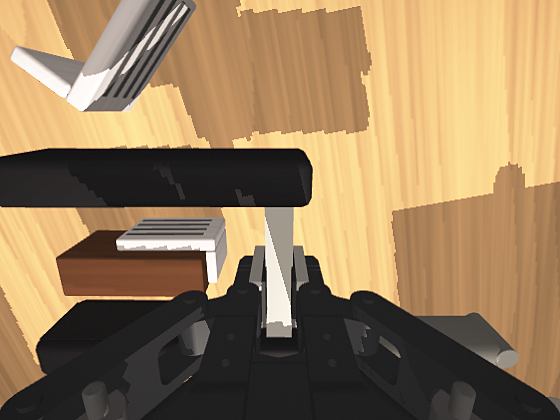

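The fixed jaw face is 40 mm from the TCP and parallel to the post. The post and corner sit between the two jaw planes once the clamp is shifted (−0.0366, 0.0078) in tool x and y.

Call:
{"method": "move_arm", "body": {"targets": [[0.0, -0.018, 0.004, 0, 0, 0, 0], [0.0, -0.0186, 0.004, 0, 0, 0, 0], [0.0, 0, 0, 0.015, 0, 0, 0], [0.0, 0, 0, 0.025, 0, 0, 0], [0.0, 0, 0, 0.025, 0, 0, 0]]}}

```text
time: 9.75
tool_pos: [0.5237, 0.2568, 0.0695]
tool_rot: [[-0.187, -0.982, 0.002], [-0.982, 0.187, 0.002], [-0.002, -0.002, -1.0]]
ft_force: [0.2, 0.1, -5.6]
width: 0.0109
gripper_force: 59.2
```

Call:
{"method": "move_arm", "body": {"targets": [[0.0, 0, 0, 0.02, 0, 0, 0], [0.0, 0, 0, 0.012, 0, 0, 0], [0.0, 0, 0, 0.007, 0, 0, 0], [0.0, 0, 0, 0.0025, 0, 0, 0], [0.0, 0, 0, 0, 0, 0, 0]]}}

```text
time: 10.17
tool_pos: [0.5232, 0.2559, 0.0276]
tool_rot: [[-0.188, -0.982, -0.0], [-0.982, 0.188, -0.001], [0.001, 0.0, -1.0]]
ft_force: [0.0, -0.0, -5.4]
width: 0.0108
gripper_force: 59.2
```

Call:
{"method": "move_arm", "body": {"targets": [[0.0, 0, 0, 0, 0, 0, 0], [0.0, 0, 0, 0, 0, 0, 0], [0.0, 0, 0, 0, 0, 0, 0]]}}

```text
time: 10.42
tool_pos: [0.5236, 0.2563, 0.0288]
tool_rot: [[-0.188, -0.982, 0.001], [-0.982, 0.188, 0.001], [-0.001, -0.001, -1.0]]
ft_force: [1.2, 1.1, -5.8]
width: 0.0108
gripper_force: 59.2
```

Run:
```python
from h import *
o=telemetry.get_obs(); print(o['tool_pos'],o['ft_force'],o['width'])
o,im=snap('scene'); cv2.imwrite('pics/s6.png',cv2.resize(im[170:330,250:490,::-1],None,fx=3,fy=3,interpolation=cv2.INTER_CUBIC))
```

```text
[0.52360483 0.2563162  0.0288058 ] [ 1.16987815  1.10238817 -5.76296145] 0.01081168865921695
```

View pics/s6.png

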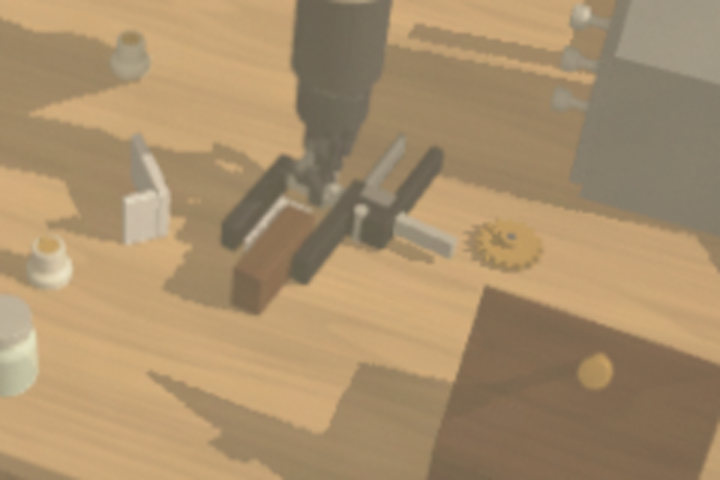

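The jaws straddle the post and corner, with the wood at (275,255) and the jaws at (255,200) and (330,230). I'll lower the last 3 mm and release with a limited opening, because the corner is close in front.

Call:
{"method": "move_arm", "body": {"targets": [[0.0, 0, 0, 0.0015, 0, 0, 0], [0.0, 0, 0, 0.0015, 0, 0, 0], [0.0, 0, 0, 0, 0, 0, 0], [0.045, 0, 0, 0, 0, 0, 0], [0.045, 0, 0, 0, 0, 0, 0]]}}

```text
time: 10.88
tool_pos: [0.5238, 0.2565, 0.0255]
tool_rot: [[-0.188, -0.982, 0.002], [-0.982, 0.188, 0.001], [-0.001, -0.001, -1.0]]
ft_force: [0.2, -0.3, 0.6]
width: 0.0339
gripper_force: 0.0
```

Call:
{"method": "move_arm", "body": {"targets": [[0.045, 0, 0, 0, 0, 0, 0], [0.045, 0, 0, 0, 0, 0, 0], [0.045, 0, 0, -0.02, 0, 0, 0], [0.045, 0, 0, -0.035, 0, 0, 0], [0.045, 0, 0, -0.035, 0, 0, 0]]}}

```text
time: 11.3
tool_pos: [0.5225, 0.2553, 0.1147]
tool_rot: [[-0.188, -0.982, -0.002], [-0.982, 0.188, -0.002], [0.003, 0.002, -1.0]]
ft_force: [1.4, 0.3, -0.1]
width: 0.045
gripper_force: 0.0
```

Call:
{"method": "move_arm", "body": {"targets": [[0.085, 0, 0, -0.04, 0, 0, 0], [0.085, -0.03, 0, -0.02, 0, 0, 0], [0.085, -0.03, 0, 0, 0, 0, -0.12], [0.085, 0, 0, 0, 0, 0, -0.12], [0.085, 0, 0, 0, 0, 0, -0.12]]}}

```text
time: 11.72
tool_pos: [0.5347, 0.3165, 0.1752]
tool_rot: [[0.177, -0.984, 0.001], [-0.984, -0.177, 0.001], [-0.001, -0.001, -1.0]]
ft_force: [-0.0, -0.2, -0.5]
width: 0.0851
gripper_force: 0.0
```

Run:
```python
from h import *
obs,im=snap('wrist','w7.png'); R=obs['tool_rot'];t=obs['tool_pos']
print(t,np.degrees(np.arctan2(R[1,0],R[0,0])),obs['time'],obs['joint_positions'])
for n,z in [('clamp',0),('clamp_bar',.021),('clamp_handle',.021),('jaw_face',.02),('post_mid',.028)]:
    for r in models.place_of('wrist',n)[:1]: print(n,round(r['p'],2),np.round(r['uv']),np.round(at('wrist',r['uv'],z,obs),3))
```

```text
[0.53467619 0.31649208 0.17519278] -79.79610302390059 11.7167 [ 8.48248152e-01  3.27074511e-01 -2.14557753e-01 -7.48966520e-05
 -1.02782834e+00 -6.70118341e-01]
clamp 0.9 [289. 163.] [0.528 0.29  0.   ]
clamp_bar 0.74 [300. 132.] [0.524 0.257 0.021]
clamp_handle 0.64 [333. 213.] [0.478 0.327 0.021]
jaw_face 0.94 [199. 123.] [0.615 0.266 0.02 ]
post_mid 0.98 [169.  91.] [0.641 0.243 0.028]
```

View pics/w7.png

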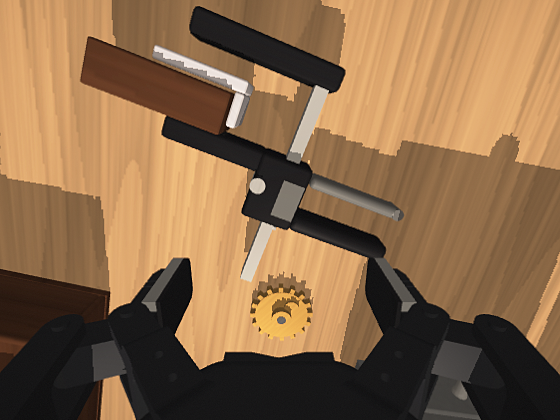

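The clamp is released, with its jaws on either side of post and corner. The trigger rod runs (312,180)–(400,214) and the handle (300,215)–(384,252). The gear is at (281,315). I'll check the handle centre and gear position against my geometry.

Run:
```python
from h import *
obs=telemetry.get_obs(); R=obs['tool_rot'];t=obs['tool_pos']
bx=np.array([.523,.2565]);y=np.radians(-10.8);cy=np.array([np.cos(y),np.sin(y)]);cx=-np.array([-cy[1],cy[0]])
f=lambda p:np.round([(p[:2]-bx)@cx+.034,(p[:2]-bx)@cy],4)
for n,uv,z in [('trig up',(352,189),.03),('handle low',(335,244),.03),('bar@fix',(320,90),.032),('bar@end',(248,280),.032),('fixface',(280,85),.038),('slideface',(215,132),.036)]: print(n,f(at('wrist',uv,z,obs)))
print('gear',at('wrist',(281,318),.01,obs),f(at('wrist',(281,318),.01,obs)))
hc=bx-.068*cx-.060*cy; g=hc-.003*cx
print('hc',hc,'goal',g,'shift',R.T@(np.array([*g,.0225])-t))
```

```text
trig up [ 0.0047 -0.062 ]
handle low [-0.0515 -0.0695]
bar@fix [ 0.073  -0.0011]
bar@end [-0.1177 -0.0027]
fixface [0.0646 0.0312]
slideface [0.0105 0.0699]
gear [0.50514765 0.46227242 0.01      ] [-0.1648 -0.0561]
hc [0.47680469 0.33453841] goal [0.47736684 0.33748527] shift [-0.03211821  0.05238573  0.15220603]
```

Call:
{"method": "move_arm", "body": {"targets": [[0.085, -0.0125, 0.0274, 0, 0, 0, 0], [0.085, -0.0125, 0.0274, 0, 0, 0, 0], [0.085, 0, 0, 0, 0, 0, -0.1204], [0.085, 0, 0, 0, 0, 0, -0.1204], [0.085, 0, 0, 0, 0, 0, -0.1204]], "grip_force": 45}}

```text
time: 12.43
tool_pos: [0.4758, 0.3303, 0.1751]
tool_rot: [[0.511, -0.86, 0.0], [-0.86, -0.511, 0.0], [-0.0, -0.001, -1.0]]
ft_force: [0.4, -0.2, 0.1]
width: 0.0851
gripper_force: 0.0
```

Call:
{"method": "move_arm", "body": {"targets": [[0.085, 0, 0, 0, 0, 0, -0.1204], [0.085, 0, 0, 0, 0, 0, -0.1204], [0.085, 0, 0, 0, 0, 0, -0.1204], [0.085, 0, 0, 0, 0, 0, -0.1204], [0.085, 0, 0, 0, 0, 0, -0.1204]]}}

```text
time: 12.85
tool_pos: [0.4762, 0.3299, 0.1748]
tool_rot: [[0.908, -0.42, 0.0], [-0.42, -0.908, 0.0], [0.0, -0.0, -1.0]]
ft_force: [-0.4, 0.4, -0.3]
width: 0.0851
gripper_force: 0.0
```

Call:
{"method": "move_arm", "body": {"targets": [[0.085, 0, 0, 0, 0, 0, -0.1204], [0.085, 0, 0, 0, 0, 0, -0.1204], [0.085, 0, 0, 0, 0, 0, 0], [0.085, 0, 0, 0, 0, 0, 0]]}}

```text
time: 13.18
tool_pos: [0.4762, 0.33, 0.1749]
tool_rot: [[0.98, -0.2, 0.0], [-0.2, -0.98, 0.0], [0.0, -0.0, -1.0]]
ft_force: [0.4, -0.1, -0.6]
width: 0.0851
gripper_force: 0.0
```

Run:
```python
from h import *
obs,im=snap('wrist','w8.png'); R=obs['tool_rot'];t=obs['tool_pos']
print(t,np.degrees(np.arctan2(R[1,0],R[0,0])),obs['time'])
for n,z in [('clamp_bar',.021),('clamp_handle',.021),('jaw_face',.02),('post_mid',.028)]:
    for r in models.place_of('wrist',n)[:1]:
        p=at('wrist',r['uv'],z,obs); print(n,round(r['p'],2),np.round(r['uv']),np.round(p,3),np.round(R.T@(p-t),4))
```

```text
[0.4762009  0.32999854 0.17485864] -11.536067477098314 13.1833
clamp_bar 0.84 [349. 130.] [0.52  0.256 0.021] [0.0579 0.0633 0.1539]
clamp_handle 0.81 [282. 193.] [0.474 0.326 0.021] [-0.0012  0.004   0.1539]
jaw_face 0.66 [322.  16.] [0.614 0.265 0.02 ] [0.1478 0.0357 0.1549]
```

View pics/w8.png

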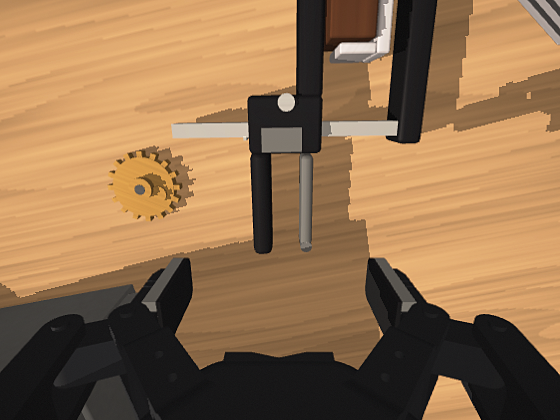

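The handle (262,200) and trigger (306,200) lie inside the open fingers' span, about 4 mm off centre as planned. I'll descend and squeeze.

Call:
{"method": "move_arm", "body": {"targets": [[0.085, 0, 0, 0.04, 0, 0, 0], [0.085, 0, 0, 0.04, 0, 0, 0], [0.085, 0, 0, 0.04, 0, 0, 0], [0.085, 0, 0, 0.025, 0, 0, 0], [0.085, 0, 0, 0.007, 0, 0, 0]], "grip_force": 45}}

```text
time: 13.85
tool_pos: [0.4742, 0.3279, 0.0184]
tool_rot: [[0.98, -0.197, -0.005], [-0.197, -0.98, -0.005], [-0.003, 0.006, -1.0]]
ft_force: [0.3, -1.2, 0.8]
width: 0.0848
gripper_force: 0.0
```

Call:
{"method": "move_arm", "body": {"targets": [[0.0, 0, 0, 0, 0, 0, 0], [0.0, 0, 0, 0, 0, 0, 0], [0.0, 0, 0, 0, 0, 0, 0], [0.0, 0, 0, 0, 0, 0, 0], [0.0, 0, 0, 0, 0, 0, 0]]}}

```text
time: 14.27
tool_pos: [0.4778, 0.3335, 0.0267]
tool_rot: [[0.981, -0.193, 0.005], [-0.193, -0.981, 0.006], [0.003, -0.007, -1.0]]
ft_force: [-5.3, 4.1, 9.1]
width: 0.0348
gripper_force: 44.1
```

Call:
{"method": "move_arm", "body": {"targets": [[0.0, 0, 0, 0, 0, 0, 0], [0.0, 0, 0, 0, 0, 0, 0], [0.0, 0, 0, 0, 0, 0, 0]]}}

```text
time: 14.52
tool_pos: [0.4778, 0.3335, 0.0267]
tool_rot: [[0.981, -0.193, 0.005], [-0.193, -0.981, 0.007], [0.004, -0.007, -1.0]]
ft_force: [-4.5, 4.4, 7.8]
width: 0.0347
gripper_force: 44.2
```

Call:
{"method": "move_arm", "body": {"targets": [[0.085, 0, 0, 0, 0, 0, 0], [0.085, 0, 0, 0, 0, 0, 0], [0.085, 0, 0, 0, 0, 0, 0], [0.085, 0, 0, 0, 0, 0, 0], [0.085, 0, 0, 0, 0, 0, 0]]}}

```text
time: 14.93
tool_pos: [0.4764, 0.3304, 0.0232]
tool_rot: [[0.981, -0.195, 0.001], [-0.195, -0.981, 0.001], [0.0, -0.001, -1.0]]
ft_force: [0.7, 0.3, 0.8]
width: 0.0854
gripper_force: 0.0
```

Run:
```python
from h import *
obs,im=snap('wrist'); R=obs['tool_rot'];t=obs['tool_pos']
print(t,obs['time'],obs['width'])
for cam in ('top','wrist'):
  if cam=='top': vision.capture('top')
  for n,z in [('clamp_bar',.021),('clamp_handle',.021),('jaw_face',.02),('post_mid',.028)]:
    for r in models.place_of(cam,n)[:1]:
        p=at(cam,r['uv'],z,obs); print(cam,n,round(r['p'],2),np.round(p,3),np.round(R.T@(p-t),4))
```

```text
[0.47637807 0.33038761 0.02319999] 14.9333 0.08537881971000932
top clamp_bar 0.68 [0.536 0.266 0.021] [0.0709 0.0515 0.0022]
top clamp_handle 0.96 [0.471 0.321 0.021] [-0.0032  0.0098  0.0022]
top jaw_face 0.8 [0.621 0.268 0.02 ] [0.1536 0.0332 0.0032]
top post_mid 0.85 [0.647 0.241 0.028] [ 0.1848  0.0545 -0.0048]
wrist clamp_bar 0.75 [0.527 0.266 0.021] [0.0617 0.0534 0.0022]
```

Call:
{"method": "move_arm", "body": {"targets": [[0.085, 0, 0.001, -0.004, 0, 0, 0], [0.0, 0, 0, 0, 0, 0, 0], [0.0, 0, 0, 0, 0, 0, 0], [0.0, 0, 0, 0, 0, 0, 0], [0.0, 0, 0, 0, 0, 0, 0]]}}

```text
time: 15.85
tool_pos: [0.477, 0.3321, 0.0285]
tool_rot: [[0.981, -0.194, 0.003], [-0.194, -0.981, 0.005], [0.002, -0.006, -1.0]]
ft_force: [-9.9, 11.2, 20.0]
width: 0.0382
gripper_force: 24.3
```

Call:
{"method": "move_arm", "body": {"targets": [[0.0, 0, 0, 0, 0, 0, 0], [0.0, 0, 0, 0, 0, 0, 0], [0.0, 0, 0, 0, 0, 0, 0], [0.0, 0, 0, 0, 0, 0, 0]]}}

```text
time: 16.18
tool_pos: [0.4774, 0.3327, 0.0292]
tool_rot: [[0.981, -0.193, 0.004], [-0.193, -0.981, 0.006], [0.003, -0.007, -1.0]]
ft_force: [-6.7, 7.3, 13.2]
width: 0.0335
gripper_force: 45.1
```

Call:
{"method": "move_arm", "body": {"targets": [[0.085, 0, 0, 0, 0, 0, 0], [0.085, 0, 0, 0, 0, 0, 0], [0.085, 0, 0, 0, 0, 0, 0], [0.085, 0, 0, 0, 0, 0, 0], [0.085, 0, 0, 0, 0, 0, 0]]}}

```text
time: 16.6
tool_pos: [0.4759, 0.329, 0.0265]
tool_rot: [[0.981, -0.195, -0.0], [-0.195, -0.981, -0.0], [-0.0, 0.0, -1.0]]
ft_force: [-0.9, -0.0, -1.1]
width: 0.085
gripper_force: 0.0
```

Call:
{"method": "move_arm", "body": {"targets": [[0.0, 0, 0, 0, 0, 0, 0], [0.0, 0, 0, 0, 0, 0, 0], [0.0, 0, 0, 0, 0, 0, 0], [0.0, 0, 0, 0, 0, 0, 0], [0.0, 0, 0, 0, 0, 0, 0]]}}

```text
time: 17.02
tool_pos: [0.4769, 0.3319, 0.0288]
tool_rot: [[0.981, -0.194, 0.003], [-0.194, -0.981, 0.004], [0.002, -0.005, -1.0]]
ft_force: [-6.5, 5.8, 12.0]
width: 0.0331
gripper_force: 44.9
```

Call:
{"method": "move_arm", "body": {"targets": [[0.0, 0, 0, 0, 0, 0, 0], [0.0, 0, 0, 0, 0, 0, 0], [0.0, 0, 0, 0, 0, 0, 0]]}}

```text
time: 17.27
tool_pos: [0.4769, 0.3319, 0.0288]
tool_rot: [[0.981, -0.194, 0.003], [-0.194, -0.981, 0.004], [0.002, -0.005, -1.0]]
ft_force: [-6.0, 4.9, 12.2]
width: 0.0329
gripper_force: 44.9
```

Call:
{"method": "move_arm", "body": {"targets": [[0.085, 0, 0, 0, 0, 0, 0], [0.085, 0, 0, 0, 0, 0, 0], [0.085, 0, 0, 0, 0, 0, 0], [0.085, 0, 0, 0, 0, 0, 0], [0.085, 0, 0, 0, 0, 0, 0]]}}

```text
time: 17.68
tool_pos: [0.476, 0.3291, 0.0266]
tool_rot: [[0.981, -0.195, -0.0], [-0.195, -0.981, -0.0], [-0.0, 0.0, -1.0]]
ft_force: [-0.3, -1.3, -0.0]
width: 0.085
gripper_force: 0.0
```

Run:
```python
from h import *
obs,im=snap('wrist','w9.png'); print(obs['tool_pos'],obs['time'])
```

```text
[0.47596104 0.32914246 0.02659923] 17.6833
```

View pics/w9.png

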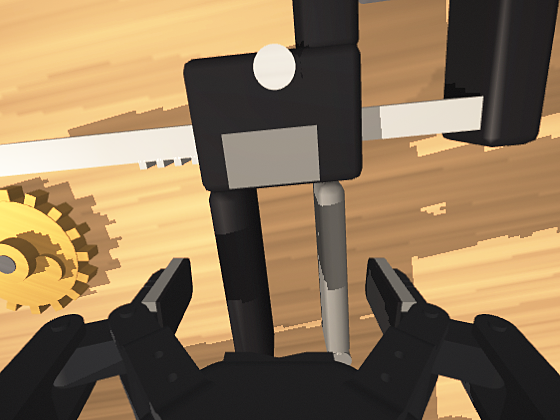

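The picture shows the housing at (270,120), the fixed jaw at (500,80) and a remaining gap of roughly 45 mm, so the work is nearly gripped. The clamp has turned about 5°, so I'll align the gripper to it and squeeze on.

Call:
{"method": "move_arm", "body": {"targets": [[0.085, 0, 0, 0, 0, 0, -0.09], [0.085, 0, 0, 0, 0, 0, 0], [0.0, 0, 0, 0, 0, 0, 0], [0.0, 0, 0, 0, 0, 0, 0], [0.0, 0, 0, 0, 0, 0, 0]], "grip_force": 55}}

```text
time: 18.15
tool_pos: [0.4755, 0.3285, 0.0267]
tool_rot: [[0.994, -0.107, -0.001], [-0.107, -0.994, -0.001], [-0.001, 0.001, -1.0]]
ft_force: [-3.8, -4.9, 7.1]
width: 0.0511
gripper_force: 5.6
```

Call:
{"method": "move_arm", "body": {"targets": [[0.0, 0, 0, 0, 0, 0, 0], [0.0, 0, 0, 0, 0, 0, 0], [0.0, 0, 0, 0, 0, 0, 0], [0.0, 0, 0, 0, 0, 0, 0], [0.0, 0, 0, 0, 0, 0, 0]]}}

```text
time: 18.57
tool_pos: [0.4763, 0.3315, 0.0285]
tool_rot: [[0.994, -0.106, 0.002], [-0.106, -0.994, 0.004], [0.002, -0.004, -1.0]]
ft_force: [-9.0, 5.6, 12.6]
width: 0.0318
gripper_force: 54.2
```

Call:
{"method": "move_arm", "body": {"targets": [[0.085, 0, 0, 0, 0, 0, 0], [0.085, 0, 0, 0, 0, 0, 0], [0.085, 0, 0, 0, 0, 0, 0], [0.085, 0, 0, 0, 0, 0, 0], [0.085, 0, 0, 0, 0, 0, 0]]}}

```text
time: 18.98
tool_pos: [0.476, 0.3292, 0.0267]
tool_rot: [[0.994, -0.106, -0.0], [-0.106, -0.994, 0.0], [-0.0, -0.0, -1.0]]
ft_force: [-0.4, 0.2, 1.0]
width: 0.0849
gripper_force: 0.0
```

Call:
{"method": "move_arm", "body": {"targets": [[0.0, 0, 0, 0, 0, 0, 0], [0.0, 0, 0, 0, 0, 0, 0], [0.0, 0, 0, 0, 0, 0, 0], [0.0, 0, 0, 0, 0, 0, 0], [0.0, 0, 0, 0, 0, 0, 0]]}}

```text
time: 19.4
tool_pos: [0.4763, 0.3312, 0.0285]
tool_rot: [[0.995, -0.105, 0.002], [-0.105, -0.994, 0.003], [0.001, -0.003, -1.0]]
ft_force: [-8.3, 2.0, 15.8]
width: 0.0317
gripper_force: 53.6
```

Call:
{"method": "move_arm", "body": {"targets": [[0.0, 0, 0, 0, 0, 0, 0], [0.0, 0, 0, 0, 0, 0, 0], [0.0, 0, 0, 0, 0, 0, 0]]}}

```text
time: 19.65
tool_pos: [0.4764, 0.3312, 0.0286]
tool_rot: [[0.995, -0.104, 0.002], [-0.104, -0.995, 0.003], [0.002, -0.003, -1.0]]
ft_force: [-8.4, 2.9, 13.4]
width: 0.0315
gripper_force: 53.8
```

Call:
{"method": "move_arm", "body": {"targets": [[0.085, 0, 0, 0, 0, 0, 0], [0.085, 0, 0, 0, 0, 0, 0], [0.085, 0, 0, 0, 0, 0, 0], [0.085, 0, 0, 0, 0, 0, 0], [0.085, 0, 0, 0, 0, 0, 0]]}}

```text
time: 20.07
tool_pos: [0.476, 0.3292, 0.0266]
tool_rot: [[0.994, -0.106, -0.0], [-0.106, -0.994, 0.0], [-0.0, -0.0, -1.0]]
ft_force: [-0.5, -0.2, 0.4]
width: 0.085
gripper_force: 0.0
```

Run:
```python
from h import *
W0=cv2.imread('pics/w9.png').astype(int)
obs,im=snap('wrist','w10.png'); print(obs['tool_pos'],obs['time'])
for f in (W0[:,:,::-1],im.astype(int)):
    for v in (118,128,138):  # bright bar runs in a row
        b=(f[v].min(1)>150); e=np.flatnonzero(np.diff(b.astype(int))); print(v,e.tolist())
```

```text
[0.47600241 0.32924197 0.02663893] 20.0667
118 [361, 362, 380, 480]
128 [157, 192, 315, 316, 361, 362, 380, 479, 539, 540]
138 [59, 193, 221, 222, 381, 388]
118 [168, 196, 386, 481]
128 [73, 198, 226, 227, 387, 398]
138 [200]
```

Call:
{"method": "move_arm", "body": {"targets": [[0.0, 0, 0, 0, 0, 0, 0], [0.0, 0, 0, 0, 0, 0, 0], [0.0, 0, 0, 0, 0, 0, 0], [0.0, 0, 0, 0, 0, 0, 0], [0.0, 0, 0, 0, 0, 0, 0]], "grip_force": 58}}

```text
time: 20.53
tool_pos: [0.4763, 0.331, 0.0284]
tool_rot: [[0.994, -0.105, 0.002], [-0.105, -0.994, 0.003], [0.001, -0.003, -1.0]]
ft_force: [-6.7, 1.2, 15.7]
width: 0.0307
gripper_force: 56.7
```

Call:
{"method": "move_arm", "body": {"targets": [[0.0, 0, 0, 0, 0, 0, 0], [0.0, 0, 0, 0, 0, 0, 0], [0.0, 0, 0, 0, 0, 0, 0]]}}

```text
time: 20.78
tool_pos: [0.4764, 0.331, 0.0286]
tool_rot: [[0.995, -0.104, 0.002], [-0.104, -0.995, 0.003], [0.002, -0.003, -1.0]]
ft_force: [-7.1, 1.8, 13.3]
width: 0.0311
gripper_force: 56.8
```

Call:
{"method": "move_arm", "body": {"targets": [[0.085, 0, 0, 0, 0, 0, 0], [0.085, 0, 0, 0, 0, 0, 0], [0.085, 0, 0, 0, 0, 0, 0], [0.085, 0, 0, 0, 0, 0, 0], [0.085, 0, 0, 0, 0, 0, 0]]}}

```text
time: 21.2
tool_pos: [0.476, 0.3292, 0.0266]
tool_rot: [[0.994, -0.106, -0.0], [-0.106, -0.994, -0.0], [-0.0, 0.0, -1.0]]
ft_force: [-0.1, -0.1, 0.1]
width: 0.0848
gripper_force: 0.0
```

Run:
```python
from h import *
obs,im=snap('wrist','w11.png'); f=im.astype(int)
W=cv2.imread('pics/w10.png')[:,:,::-1].astype(int)
print('mean abs change',np.abs(f-W).mean(), np.abs(f-W)[:240].mean())
for g in (W,f): print([np.flatnonzero(np.diff((g[v].min(1)>150).astype(int))).tolist() for v in (118,128)])
```

```text
mean abs change 10.612769274376417 16.321192956349208
[[168, 196, 386, 481], [73, 198, 226, 227, 387, 398]]
[[165, 188, 378, 386], [101, 191]]
```

Call:
{"method": "move_arm", "body": {"targets": [[0.085, 0, 0, -0.02, 0, 0, 0], [0.085, 0, 0, -0.03, 0, 0, 0], [0.085, 0, 0, -0.04, 0, 0, 0], [0.085, 0, 0, -0.04, 0, 0, 0], [0.085, 0, 0, -0.04, 0, 0, 0]]}}

```text
time: 21.67
tool_pos: [0.4757, 0.329, 0.1986]
tool_rot: [[0.994, -0.106, -0.0], [-0.106, -0.994, -0.0], [-0.0, 0.0, -1.0]]
ft_force: [0.3, 0.7, 0.1]
width: 0.0854
gripper_force: 0.0
```

Call:
{"method": "move_arm", "body": {"targets": [[0.085, 0.04, 0.005, -0.01, 0, 0, 0], [0.085, 0.04, 0.005, 0, 0, 0, 0], [0.085, 0.03, 0, 0, 0, 0, 0], [0.085, 0, 0, 0, 0, 0, 0], [0.085, 0, 0, 0, 0, 0, 0]]}}

```text
time: 22.08
tool_pos: [0.5854, 0.3069, 0.2058]
tool_rot: [[0.994, -0.108, -0.001], [-0.108, -0.994, -0.001], [-0.001, 0.001, -1.0]]
ft_force: [-0.8, 0.5, -1.0]
width: 0.0847
gripper_force: 0.0
```

Run:
```python
from h import *
obs,im=snap('wrist','w12.png'); R=obs['tool_rot'];t=obs['tool_pos']; print(t,obs['time'])
for n,h in [('post',.056),('corner',.05)]:
    for r in models.outline_of('wrist',n)[:2]:
        c=max(cv2.findContours(r['pixels'].astype(np.uint8),0,1)[0],key=cv2.contourArea)
        a=cv2.approxPolyDP(c,2.5,True)[:,0]
        print(n,round(r['p'],2),a.tolist(),np.round([at('wrist',p,h,obs)[:2] for p in a],4).tolist())
for n,z in [('clamp_bar',.021),('clamp_handle',.021),('jaw_face',.02),('post_mid',.028),('corner',0)]:
    for r in models.place_of('wrist',n)[:1]: print(n,round(r['p'],2),np.round(at('wrist',r['uv'],z,obs),3))
```

```text
[0.58538999 0.30691504 0.20576773] 22.0833
post 0.61 [[311, 35], [273, 42], [292, 170], [326, 164]] [[0.7146, 0.2664], [0.7128, 0.2976], [0.606, 0.2921], [0.6082, 0.2607]]
corner 0.88 [[327, 88], [319, 91], [327, 163], [323, 167], [298, 170], [298, 176], [336, 171]] [[0.6733, 0.2549], [0.6716, 0.262], [0.6079, 0.2588], [0.6045, 0.2628], [0.6042, 0.2863], [0.5984, 0.2868], [0.5994, 0.2509]]
corner 0.73 [[486, 89], [451, 122], [500, 182], [544, 197], [553, 195], [557, 191], [555, 185], [506, 125], [541, 91], [540, 87], [523, 84]] [[0.6579, 0.117], [0.633, 0.1458], [0.5721, 0.0956], [0.5523, 0.0512], [0.5534, 0.0427], [0.5571, 0.0395], [0.5634, 0.0424], [0.6251, 0.0961], [0.6513, 0.0687], [0.6547, 0.0701], [0.6587, 0.0853]]
clamp_bar 0.62 [0.545 0.29  0.021]
clamp_handle 0.76 [0.489 0.322 0.021]
jaw_face 0.72 [0.637 0.295 0.02 ]
post_mid 0.93 [0.661 0.277 0.028]
corner 0.92 [0.634 0.256 0.   ]
```

The work seems gripped: post and corner are parallel within 0.5° and about in contact. I'll realign to the turned clamp and add two squeezes to make it firm.

Call:
{"method": "move_arm", "body": {"targets": [[0.085, 0, 0, 0, 0, 0, -0.08], [0.085, 0, 0, 0, 0, 0, -0.078], [0.085, -0.034, -0.008, 0, 0, 0, 0], [0.085, -0.034, -0.008, 0, 0, 0, 0], [0.085, -0.034, -0.009, 0, 0, 0, 0]], "grip_force": 55}}

```text
time: 22.9
tool_pos: [0.4799, 0.3271, 0.2064]
tool_rot: [[0.999, 0.051, -0.0], [0.051, -0.999, -0.0], [-0.0, 0.0, -1.0]]
ft_force: [-0.3, 1.4, 0.3]
width: 0.085
gripper_force: 0.0
```

Call:
{"method": "move_arm", "body": {"targets": [[0.085, 0, 0, 0, 0, 0, 0], [0.085, 0, 0, 0, 0, 0, 0]]}}

```text
time: 23.07
tool_pos: [0.4796, 0.328, 0.2078]
tool_rot: [[0.998, 0.055, 0.001], [0.055, -0.998, 0.001], [0.001, -0.001, -1.0]]
ft_force: [1.9, -0.7, -0.1]
width: 0.085
gripper_force: 0.0
```

Run:
```python
from h import *
obs,im=snap('wrist'); R=obs['tool_rot'];t=obs['tool_pos']; print(t,np.degrees(np.arctan2(R[1,0],R[0,0])))
for n,z in [('clamp_bar',.021),('clamp_handle',.021)]:
    for r in models.place_of('wrist',n)[:1]: p=at('wrist',r['uv'],z,obs);print(n,round(r['p'],2),np.round(p,3),np.round(R.T@(p-t),4))
f=im.astype(int) # dark handle / bright trigger columns through rows on the handle
P=lambda p:np.round(R.T@(p-t),4)
for d in (-.03,-.045,-.06):
    row=[]
    for y in np.arange(-.06,.06,.003):
        w=t+R@np.array([d+.06,y,0]); w[2]=.03
        c=np.array(vision.camera_params('wrist')['tool_from_camera']); q=np.linalg.inv(c)@np.array([*(R.T@(w-t)),1]); k=vision.camera_params('wrist')
        s=q[:2]/q[2]; s=s*(1+k['k1']*(s@s)); u,v=k['fx']*s[0]+k['cx'],k['fy']*s[1]+k['cy']
        row.append(int(f[int(v),int(u)].mean()))
    print(d+.06,row)
```

```text
[0.47958176 0.32804738 0.20783777] 3.165336202549465
clamp_bar 0.92 [0.547 0.289 0.021] [0.0646 0.0433 0.1868]
clamp_handle 0.79 [0.487 0.324 0.021] [0.0075 0.0047 0.1868]
0.03 [167, 167, 168, 169, 169, 168, 167, 168, 168, 168, 167, 167, 168, 10, 37, 37, 31, 24, 16, 118, 103, 101, 101, 100, 101, 100, 101, 104, 120, 131, 110, 68, 112, 112, 113, 114, 117, 117, 118, 119]
0.015 [170, 170, 171, 171, 171, 171, 170, 169, 168, 167, 168, 168, 173, 30, 35, 33, 27, 25, 16, 128, 113, 114, 115, 116, 118, 118, 117, 120, 138, 130, 105, 54, 118, 116, 117, 115, 115, 113, 112, 111]
0.0 [161, 162, 163, 164, 164, 165, 165, 165, 165, 165, 164, 163, 168, 30, 35, 30, 28, 22, 14, 116, 103, 105, 113, 111, 111, 111, 113, 70, 144, 125, 107, 62, 113, 111, 112, 111, 110, 111, 110, 110]
```

The handle spans tool y −22 to +34 mm and is parallel to the tool, as planned. I'll descend and squeeze.

Call:
{"method": "move_arm", "body": {"targets": [[0.085, 0.003, 0, 0.04, 0, 0, 0], [0.085, 0, 0, 0.04, 0, 0, 0], [0.085, 0, 0, 0.04, 0, 0, 0], [0.085, 0, 0, 0.04, 0, 0, 0], [0.085, 0, 0, 0.019, 0, 0, 0]], "grip_force": 55}}

```text
time: 23.63
tool_pos: [0.4831, 0.325, 0.0227]
tool_rot: [[0.999, 0.05, -0.004], [0.05, -0.999, -0.004], [-0.004, 0.004, -1.0]]
ft_force: [-0.3, -0.8, -0.4]
width: 0.0847
gripper_force: 0.0
```

Call:
{"method": "move_arm", "body": {"targets": [[0.085, 0, 0, 0, 0, 0, 0], [0.0, 0, 0, 0, 0, 0, 0], [0.0, 0, 0, 0, 0, 0, 0], [0.0, 0, 0, 0, 0, 0, 0], [0.0, 0, 0, 0, 0, 0, 0]]}}

```text
time: 24.05
tool_pos: [0.4847, 0.329, 0.0305]
tool_rot: [[0.999, 0.052, 0.002], [0.052, -0.999, 0.004], [0.002, -0.004, -1.0]]
ft_force: [-16.2, 9.1, 21.5]
width: 0.0381
gripper_force: 29.3
```

Call:
{"method": "move_arm", "body": {"targets": [[0.0, 0, 0, 0, 0, 0, 0], [0.0, 0, 0, 0, 0, 0, 0], [0.0, 0, 0, 0, 0, 0, 0], [0.0, 0, 0, 0, 0, 0, 0]]}}

```text
time: 24.38
tool_pos: [0.4849, 0.3301, 0.0313]
tool_rot: [[0.999, 0.053, 0.004], [0.053, -0.999, 0.005], [0.004, -0.005, -1.0]]
ft_force: [-8.6, 3.5, 12.2]
width: 0.0331
gripper_force: 53.6
```

Call:
{"method": "move_arm", "body": {"targets": [[0.085, 0, 0, 0, 0, 0, 0], [0.085, 0, 0, 0, 0, 0, 0], [0.085, 0, 0, 0, 0, 0, 0], [0.085, 0, 0, 0, 0, 0, 0], [0.085, 0, 0, 0, 0, 0, 0]]}}

```text
time: 24.8
tool_pos: [0.4843, 0.3277, 0.0281]
tool_rot: [[0.999, 0.052, 0.0], [0.052, -0.999, 0.001], [0.0, -0.001, -1.0]]
ft_force: [-0.1, 0.1, -0.7]
width: 0.085
gripper_force: 0.0
```

Call:
{"method": "move_arm", "body": {"targets": [[0.0, 0, 0, 0, 0, 0, 0], [0.0, 0, 0, 0, 0, 0, 0], [0.0, 0, 0, 0, 0, 0, 0], [0.0, 0, 0, 0, 0, 0, 0], [0.0, 0, 0, 0, 0, 0, 0]]}}

```text
time: 25.22
tool_pos: [0.4843, 0.3296, 0.0296]
tool_rot: [[0.999, 0.053, 0.002], [0.053, -0.999, 0.003], [0.002, -0.003, -1.0]]
ft_force: [-9.8, 4.2, 17.0]
width: 0.0325
gripper_force: 52.9
```

Call:
{"method": "move_arm", "body": {"targets": [[0.0, 0, 0, 0, 0, 0, 0], [0.0, 0, 0, 0, 0, 0, 0], [0.0, 0, 0, 0, 0, 0, 0]]}}

```text
time: 25.47
tool_pos: [0.4843, 0.3297, 0.0296]
tool_rot: [[0.999, 0.054, 0.002], [0.054, -0.999, 0.003], [0.002, -0.003, -1.0]]
ft_force: [-8.7, 4.5, 15.1]
width: 0.0323
gripper_force: 53.0
```

Call:
{"method": "move_arm", "body": {"targets": [[0.085, 0, 0, 0, 0, 0, 0], [0.085, 0, 0, 0, 0, 0, 0], [0.085, 0, 0, 0, 0, 0, 0], [0.085, 0, 0, 0, 0, 0, 0], [0.085, 0, 0, 0, 0, 0, 0]]}}

```text
time: 25.88
tool_pos: [0.4841, 0.3274, 0.0276]
tool_rot: [[0.999, 0.052, -0.0], [0.052, -0.999, -0.0], [-0.0, 0.0, -1.0]]
ft_force: [-0.3, 0.1, -0.4]
width: 0.085
gripper_force: 0.0
```

Call:
{"method": "move_arm", "body": {"targets": [[0.085, 0, 0, -0.02, 0, 0, 0], [0.085, 0, 0, -0.03, 0, 0, 0], [0.085, 0, 0, -0.04, 0, 0, 0], [0.085, 0, 0, -0.04, 0, 0, 0], [0.085, 0, 0, -0.04, 0, 0, 0]]}}

```text
time: 26.3
tool_pos: [0.4839, 0.3271, 0.1994]
tool_rot: [[0.999, 0.052, -0.0], [0.052, -0.999, -0.0], [-0.0, 0.0, -1.0]]
ft_force: [0.8, 1.7, -0.2]
width: 0.0847
gripper_force: 0.0
```

Call:
{"method": "move_arm", "body": {"targets": [[0.085, 0.04, 0.01, -0.01, 0, 0, 0], [0.085, 0.04, 0.01, 0, 0, 0, 0], [0.085, 0.03, 0.005, 0, 0, 0, 0], [0.085, 0, 0, 0, 0, 0, 0], [0.085, 0, 0, 0, 0, 0, 0]]}}

```text
time: 26.72
tool_pos: [0.5957, 0.3075, 0.2064]
tool_rot: [[0.999, 0.05, -0.001], [0.05, -0.999, -0.001], [-0.001, 0.001, -1.0]]
ft_force: [-0.6, -0.8, -0.4]
width: 0.0854
gripper_force: 0.0
```

Run:
```python
from h import *
obs,im=snap('wrist','w13.png'); R=obs['tool_rot'];t=obs['tool_pos']; print(t,obs['time'])
for n,h in [('post',.056),('corner',.05)]:
    for r in models.outline_of('wrist',n)[:1]:
        c=max(cv2.findContours(r['pixels'].astype(np.uint8),0,1)[0],key=cv2.contourArea)
        a=cv2.approxPolyDP(c,2.5,True)[:,0]
        print(n,round(r['p'],2),a.tolist(),np.round([at('wrist',p,h,obs)[:2] for p in a],4).tolist())
for n,z in [('clamp_bar',.021),('clamp_handle',.021),('jaw_face',.02),('post_mid',.028),('corner',0)]:
    for r in models.place_of('wrist',n)[:1]: print(n,round(r['p'],2),np.round(at('wrist',r['uv'],z,obs),3))
```

```text
[0.59565147 0.30750284 0.2063735 ] 26.7167
post 0.75 [[318, 47], [280, 51], [287, 178], [321, 173]] [[0.7213, 0.2814], [0.7167, 0.3124], [0.6104, 0.3004], [0.6167, 0.2693]]
corner 0.89 [[489, 134], [451, 161], [486, 222], [531, 247], [540, 238], [504, 170], [539, 149], [541, 144], [537, 139]] [[0.6593, 0.1186], [0.6331, 0.1479], [0.5745, 0.0994], [0.5497, 0.0458], [0.5601, 0.0397], [0.6272, 0.0958], [0.6484, 0.0685], [0.653, 0.0681], [0.6572, 0.0732]]
clamp_bar 0.58 [0.554 0.289 0.021]
clamp_handle 0.66 [0.493 0.324 0.021]
jaw_face 0.63 [0.644 0.304 0.02 ]
post_mid 0.76 [0.665 0.292 0.028]
corner 0.91 [0.596 0.087 0.   ]
```

Run:
```python
from h import *
obs,im=snap('wrist')
for r in models.outline_of('wrist','corner')[:3]:
    c=max(cv2.findContours(r['pixels'].astype(np.uint8),0,1)[0],key=cv2.contourArea)
    a=cv2.approxPolyDP(c,2.5,True)[:,0]
    print(round(r['p'],2),a.tolist(),np.round([at('wrist',p,.05,obs)[:2] for p in a],4).tolist())
vision.capture('top')
for n,p0 in [('socket_a',0),('cam_gear',0),('jaw_face',.02),('post_mid',.028)]:
    print(n,[np.round(at('top',r['uv'],p0),3).tolist() for r in models.place_of('top',n)[:2]])
f0=cv2.imread('pics/top0.png')
g=lambda:0
```

```text
0.97 [[455, 155], [453, 163], [486, 220], [530, 246], [540, 243], [541, 236], [504, 169], [541, 147], [541, 140], [534, 136], [490, 133]] [[0.6378, 0.1461], [0.6302, 0.1463], [0.5754, 0.1002], [0.5497, 0.0473], [0.5536, 0.038], [0.5613, 0.0394], [0.6273, 0.0964], [0.6496, 0.0676], [0.6559, 0.0696], [0.6591, 0.0772], [0.6594, 0.1185]]
0.96 [[331, 100], [323, 101], [324, 173], [319, 177], [295, 177], [295, 182], [330, 182], [333, 179]] [[0.6798, 0.267], [0.6786, 0.274], [0.6141, 0.2667], [0.61, 0.2711], [0.6087, 0.294], [0.6038, 0.2936], [0.6057, 0.2601], [0.6087, 0.2576]]
socket_a [[0.392, -0.454, 0.0], [0.719, 0.028, 0.0]]
cam_gear [[0.502, 0.453, 0.0]]
jaw_face [[0.644, 0.304, 0.02]]
post_mid [[0.669, 0.294, 0.028]]
```

```bash
python3 -c "
from bench import order; print(order.close_job())"
```

```text
the job is handed in; nothing more can be done
None
```

The job is handed in, no verdict came back: the clamp looks gripped on post and corner, but grip force was inferred, not measured; the work shifted about 5 cm and turned about 17° in the squeezing, and I viewed 11 pictures, one over the limit of 10.

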